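# Switch on the water pump under its rain hood

### The job

Switch on the water pump at the grey switch box on the ledge: lift the hinged rain hood by its bar until it stands well clear of the toggles, throw the longer of the two toggles all the way over to the hinge side while leaving the shorter toggle as it is, then lower the hood gently until it is fully shut. Do not shift any of the kitchen things standing around the box.

Things in the scene. Friction and masses are not known exactly. Their poses are not given: they have to be found in the camera images.
- switch_box: Grey plastic switch box fixed on the ledge: base 120 (x) by 160 (y) by 45 mm high, with a hood hinged along its rear (+x) top edge. Origin: centre of the underside; x from the front (the hood's bar side) to the hinge, y along the hinge, z up. Its position and yaw differ from start to start. Short conduit stub at the rear, 16 mm thick, look only.
- hood (a joint): Hood angle in rad: 0 shut (stop), grows as the front rises, 1.57 upright, 1.75 fully open (stop). A stiff hinge (about 0.3 N m of friction) holds the hood where it is left, so it must be brought all the way down; it may be found a little ajar (up to 0.3 rad). The hood is a 4 mm grey plastic shell 120 by 164 by 72 mm high, open below, 250 g.
- hood_hinge (a point): Middle of the hood's hinge line, which runs along the switch box's y, at the rear top edge of the base: 60 mm behind the box's origin (+x), 45 mm up.
- hood_bar (a point): Middle of the hood's handle: a round steel bar 12 mm thick, 120 mm long, parallel to the hinge, level with the hood's top edge, held by an arm at each end 45 mm in front of the hood's front wall (39 mm clear gap). In the hood's own frame, which turns with it, the bar lies 165 mm in front of the hinge and 62 mm above it; so with the hood shut its centre is 107 mm above the ledge. Being round, it can turn between the finger pads.
- pump (a joint): Long toggle (pump) angle in rad: near 0 off, leaning 0.5 rad from upright towards the front; 1.0 on, leaning 0.5 rad towards the hinge (stop). Stays where it is left (about 0.05 N m of friction). It can be pushed over with shut fingers.
- pump_tip (a point): Tip of the long toggle: a black rod 11 mm thick, 50 mm long from its pivot. The pivots of both toggles lie 53 mm above the ledge, 15 mm in front of the switch box's origin (box x = -15 mm) and 35 mm to its two sides (70 mm apart); which side the long one is on differs from start to start. Each stands on a white plate 50 by 44 mm, 8 mm thick, on the base.
- lamp (a joint): Short toggle (lamp), same kind as the long one; leave it as it is.
- lamp_tip (a point): Tip of the short toggle: black rod 11 mm thick, 26 mm long from its pivot.
- tumbler: Bystander: stainless steel tumbler, 72 mm across, 110 mm high, beside the switch box; origin under its centre.
- jar: Bystander: white ceramic jar with a clay lid, 88 mm across, 120 mm high, on the box's other side; origin under its centre.
- scoop: Bystander: green plastic scoop, about 160 mm long, 55 mm wide, 32 mm high, lying beside the box; origin under its middle.
- clay_bowl: Bystander: small clay bowl, 90 mm across, 40 mm high; origin under its centre.
- tin: Bystander: steel tin, 72 mm across, 100 mm high; origin under its centre.

How it is judged:
On the way, in this order (a step that is already met when the one before it is completed fails the run):
1. the hood is lifted clear of the toggles (value of joint hood above 0.9 rad), for 0.2 s.
2. the long toggle is thrown fully over with the hood up (value of joint pump above 0.85 rad and value of joint hood above 0.8 rad), for 0.2 s.
At the end, for the whole second after the job is handed in: The hood is shut (within 0.06 rad), the long toggle is fully over to the hinge side (above 0.85 rad), the short toggle's tip is within 8 mm of where it started, and the five bystanders are within 30 mm of where they started (value of joint hood below 0.06 rad and value of joint pump above 0.85 rad and distance of lamp_tip from where it was at the start of the episode below 0.008 m and not (distance of tumbler from where it was at the start of the episode above 0.03 m) and not (distance of jar from where it was at the start of the episode above 0.03 m) and not (distance of scoop from where it was at the start of the episode above 0.03 m) and not (distance of clay_bowl from where it was at the start of the episode above 0.03 m) and not (distance of tin from where it was at the start of the episode above 0.03 m)); the robot touches nothing.
It fails at once if the short toggle is moved (tip more than 8 mm) (distance of lamp_tip from where it was at the start of the episode above 0.008 m).
It fails at once if the hood is slammed (closing faster than 3 rad/s) (velocity of joint hood below -3 rad/s).
It fails at once if a bystander is shifted more than 30 mm (distance of any of tumbler, jar, scoop, clay_bowl, tin from where it was at the start of the episode above 0.03 m).
It fails at once if a standing bystander is tipped over (angle between any of tumbler, jar, clay_bowl, tin's own z axis and vertical above 0.5 rad).
It also fails if it takes over 59 s, if anything falls off the work surface, if the arm or the gripper's body presses on something with over 40 N, if the wrist force passes 120 N, or if a joint passes its speed limit or range.

### The arm

A 7-joint arm with a two-finger parallel gripper is mounted at the origin on the work surface. World frame = base frame: x ahead of the robot, y to its left, z up, the work surface at z = 0. Lengths are in m, angles in rad, forces in N, time in s.
With the tool pointing down it reaches from about 0.4 to 0.85 m from the base axis. Payload 4.5 kg.
Tool frame: the origin (TCP) lies on the front face of the gripper's body, between the roots of the fingers; the fingertips stand 73 mm ahead of it and the grasp point (between the pads) lies 54 mm ahead of it; x points along the fingers, y is the direction in which the jaws open and shut, and the axes are right-handed (so a half turn about x gives the same grasp; the last joint's range is limited). The gripper opens to 85 mm and grips with 20 to 120 N. Pads are 22 mm wide; open, the fingers measure 114 mm over their backs; the gripper's body (76 mm by 85 mm) begins 54 mm behind the grasp point. The pads swing forward as they close: fully open they stand 13 mm farther back than shut.
Start: joints at [-1.278, 0.689, -0.195, 1.565, 0.157, 0.902, -0.215], TCP at [0.16, 0.604, 0.304] pointing down, gripper open.
Joint ranges: [-3.01, 3.01], [-0.46, 2.08], [-1.47, 1.51], [0.13, 2.56], [-1, 4.14], [0.04, 2.09], [-2.66, 2.66]. Speed limits (rad/s): [2.57, 2.57, 3.14, 3.14, 3.14, 3.14, 3.14].

### API

Orientations are given as a unit quaternion [w, x, y, z].
In Python, from cell import arm gives the robot as it stands.
- The arm moves only by the tool arm_command, never from a script. Its argument "series" is a list that holds one entry, the list of rows, each a list of 4 numbers: the shift along the tool's x, y, z in cm, then the turn about the tool's x in rad. In form: [[[tx, ty, tz, twist], ...]]. A call has 1 to 10 rows; each row shifts and turns the pose as measured when the row begins, along the tool's axes as they then stand; what a row does not reach is not made up. A row lasts 1/8 s, in which the tool goes at most 62.5 mm and 10.7 degrees, less where a joint would pass 70% of its speed; a pose out of reach is approached as far as the arm can. A call with a gripper value outside its range is refused whole. "jaw" is the finger opening in cm, from 0 to 8.54, set as the call begins (left out, the last holds). The fingers move at their own pace and stop on an object; the grip force is fixed at half the most. Time passes only in rows, so rows that do not move let the fingers close. It gives the time, the measured TCP pose, the force and the opening at its end, in the units of the state.
- arm.sense(): the state, without advancing time (a new reading comes with each control period).
- arm.camera(name): name is "scene" or "top" or "wrist"; returns a dict with "color" (400x640x3 uint8, red, green, blue), "camera_matrix" (3x3 intrinsics, pixels), "distortion" ([k1, k2, p1, p2, k3] as OpenCV has them; the pictures are not rectified), "origin" and "rotation" of the camera in the world. Camera axes: x right, y up, looking along -z (the intrinsics and any distortion apply to the point x, -y, -z); pixel columns grow to the right and rows downward; lengths in m; the calibration is good to about 2 mm. A picture is of the moment at which its call begins. There is no depth.
- arm.job_done(): hands the job in, once; it reports no verdict.
Trained networks look in the newest picture that a camera, given by its name, has taken for a name from the list of things; names that differ only in an ending like _2 or _b are one class to them, and where a whole thing is asked for, a point or a joint stands for the part that bears it (a point fixed in the world has none). Each returns a list of dicts, best first, with "confidence" (0 to 1); they miss things now and then, are a little off and sometimes report something else, mostly with a low value. They report only what shows in the picture. A call takes as long as a camera call.
- arm.masks_of(name, camera): "region" (400x640 bool, what is visible of it) and "extent" ([left, top, width, height] in pixels, round what is visible of it).
- arm.landmark_of(name, camera): "xy" ([column, row] in pixels: a listed point, or the origin of a listed thing).
The state is a dict: "time": time; "joint_positions": joint angles; "dq": joint speeds; "tau": joint torques, N m; "eef_pos": TCP position; "eef_rot": TCP orientation; "ft_force": force on the tool from outside, world axes, zero at the start; "wrist_torque": the same for the moment, N m; "grip_width": opening from 0.0 (shut) to 1.0 (fully open).
Only numpy, scipy, OpenCV 4.12 (cv2) and the standard library are available. Lean on these libraries where they do the work, as an engineer would, in place of code of your own. Each camera call takes 0.05 s, during which the arm holds its last target. There are 200 camera calls.

## Working session

There is one attempt and no reset: what is moved stays moved. The work goes in short steps, Python scripts to look and compute and a tool call to move; the robot and the scene stay as the last step left them, time stands still between calls to the robot, and variables do not carry over. Pictures are saved under pics/ and viewed, about 8 in all and at most 12, crops included, and the job is handed in when it is done.

Besides the shell and the picture viewer there is one more tool, called as name(argument=value, ...), one argument or row to a line, values as JSON. arm_command: Moves the arm, as the interface text tells. Its arguments: {"type":"object","properties":{"series":{"type":"array","items":{"type":"array","items":{"type":"array","items":{"type":"number"}}}},"jaw":{"type":"number"}},"required":["series"]}

```bash
mkdir -p pics; ls; cat > h.py <<'E'
import numpy as np, cv2
from cell import arm
def snap(n,f=None):
    c=arm.camera(n)
    if f: cv2.imwrite(f'pics/{f}.png',c['color'][:,:,::-1])
    return c
def ray(c,xy):
    u=cv2.undistortPoints(np.array([[xy]],float),np.array(c['camera_matrix']),np.array(c['distortion']))[0,0]
    d=np.array(c['rotation'])@np.array([u[0],-u[1],-1]); return np.array(c['origin']),d/np.linalg.norm(d)
def atz(c,xy,z):
    o,d=ray(c,xy); return o+d*(z-o[2])/d[2]
def proj(c,p):
    q=np.array(c['rotation']).T@(np.array(p)-np.array(c['origin'])); q=np.array([[q[0],-q[1],-q[2]]])
    return cv2.projectPoints(q,np.zeros(3),np.zeros(3),np.array(c['camera_matrix']),np.array(c['distortion']))[0][0,0]
def tri(c1,x1,c2,x2):
    o1,d1=ray(c1,x1);o2,d2=ray(c2,x2)
    s=np.linalg.lstsq(np.c_[d1,-d2],o2-o1,rcond=None)[0]
    a=o1+d1*s[0];b=o2+d2*s[1];return (a+b)/2,np.linalg.norm(a-b)
E
python3 - <<'E'
from h import *
np.set_printoptions(precision=4,suppress=True)
cs=snap('scene','s0');ct=snap('top','t0')
cv2.imwrite('pics/st0.png',cv2.resize(np.vstack([cs['color'],ct['color']])[:,:,::-1],(480,600)))
print(cs['origin'],ct['origin'],arm.sense()['eef_pos'],arm.sense()['eef_rot'],arm.sense()['time'])
for n in ['switch_box','hood_hinge','hood_bar','pump_tip','lamp_tip','tumbler','jar','scoop','clay_bowl','tin']:
    a=arm.landmark_of(n,'scene')[:2];b=arm.landmark_of(n,'top')[:2]
    print(n,[(np.round(x['xy'],1),round(x['confidence'],2)) for x in a],[(np.round(x['xy'],1),round(x['confidence'],2)) for x in b], tri(cs,a[0]['xy'],ct,b[0]['xy']) if a and b else '')
E
```

```text
pics
[ 1.0929 -0.7342  0.9413] [ 0.448  -0.0061  1.3577] [0.1598 0.6037 0.3032] [ 0.7012  0.0906  0.7012 -0.0918] 0.1Traceback (most recent call last):
  File "<stdin>", line 8, in <module>
  File "h.py", line 16, in tri
    o1,d1=ray(c1,x1);o2,d2=ray(c2,x2)
          ~~~^^^^^^^
  File "h.py", line 9, in ray
    d=np.array(c['rotation'])@np.array([u[0],-u[1],-1]); return np.array(c['origin']),d/np.linalg.norm(d)
      ~~~~~~~~~~~~~~~~~~~~~~~^~~~~~~~~~~~~~~~~~~~~~~~~~
ValueError: matmul: Input operand 1 has a mismatch in its core dimension 0, with gufunc signature (n?,k),(k,m?)->(n?,m?) (size 3 is different from 4)
```

```bash
sed -i "s/^from cell import arm/from cell import arm\nfrom scipy.spatial.transform import Rotation as R\ndef M(q): return R.from_quat(q,scalar_first=True).as_matrix()/; s/np.array(c\['rotation'\])/M(c['rotation'])/" h.py
python3 - <<'E'
from h import *
np.set_printoptions(precision=4,suppress=True)
cs=snap('scene','s0');ct=snap('top','t0')
cv2.imwrite('pics/st0.png',cv2.resize(np.vstack([cs['color'],ct['color']])[:,:,::-1],(480,600)))
for n in ['switch_box','hood_hinge','hood_bar','pump_tip','lamp_tip','tumbler','jar','scoop','clay_bowl','tin']:
    a=arm.landmark_of(n,'scene')[:2];b=arm.landmark_of(n,'top')[:2]
    print(n,[(np.round(x['xy'],1),round(x['confidence'],2)) for x in a],[(np.round(x['xy'],1),round(x['confidence'],2)) for x in b], tri(cs,a[0]['xy'],ct,b[0]['xy']) if a and b else '')
E
```

```text
switch_box [(array([304.8, 245.1]), 0.73), (array([320. , 188.4]), 0.37)] [(array([351.6, 207. ]), 0.69)] (array([ 0.5641, -0.0805, -0.0075]), np.float64(0.008043127208803921))
hood_hinge [(array([328. , 238.5]), 0.59), (array([235.9, 278.7]), 0.19)] [(array([428.2, 224.4]), 0.72), (array([348.5, 186.7]), 0.6)] (array([ 0.592 , -0.1939,  0.1522]), np.float64(0.19888920914209912))
hood_bar [(array([277. , 186.6]), 0.64), (array([327.9, 240.5]), 0.45)] [(array([361.7, 234.5]), 0.75)] (array([ 0.4874, -0.0906,  0.164 ]), np.float64(0.0019036506453528757))
pump_tip [] [(array([362.6, 235.5]), 0.4)] 
lamp_tip [] [] 
tumbler [(array([356.7, 213.1]), 0.77)] [(array([288.1, 195.1]), 0.74)] (array([ 0.6056,  0.0909, -0.0027]), np.float64(0.006336903386603893))
jar [(array([291.3, 295.3]), 0.75)] [(array([407.5, 182.1]), 0.58)] (array([ 0.6307, -0.2283, -0.0102]), np.float64(0.002675522268377327))
scoop [(array([318.8, 185.2]), 0.72)] [(array([282.4, 248. ]), 0.94)] (array([0.465 , 0.1061, 0.0172]), np.float64(0.002702922088739491))
clay_bowl [(array([237.6, 279.8]), 0.74)] [(array([428.5, 227.1]), 0.57)] (array([ 0.5068, -0.2772,  0.0055]), np.float64(0.002292127479410658))
tin [(array([277.4, 342.2]), 0.97)] [(array([452.7, 160. ]), 0.84)] (array([ 0.6871, -0.3496, -0.0027]), np.float64(0.006309182426068577))
```

View pics/st0.png

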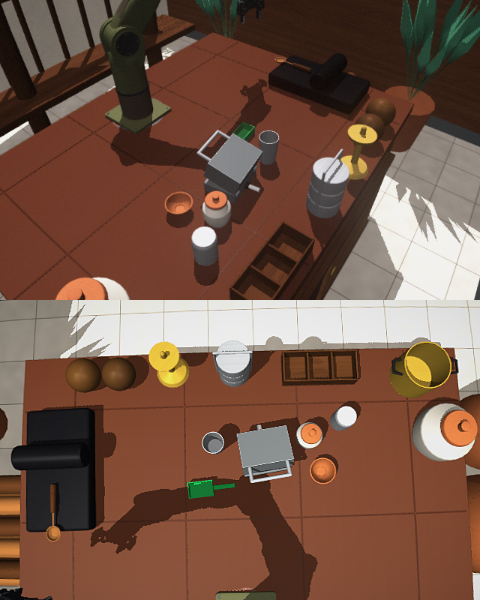

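```bash
python3 - <<'E'
import cv2,numpy as np
s=cv2.imread('pics/s0.png')[160:270,250:380];t=cv2.imread('pics/t0.png')[160:250,300:410]
s=cv2.resize(s,None,fx=5,fy=5,interpolation=2)[:, :];t=cv2.resize(t,None,fx=5,fy=5,interpolation=2)
cv2.imwrite('pics/s1.png',s);cv2.imwrite('pics/t1.png',t)
E
```

```text
(no output)
```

View pics/s1.png

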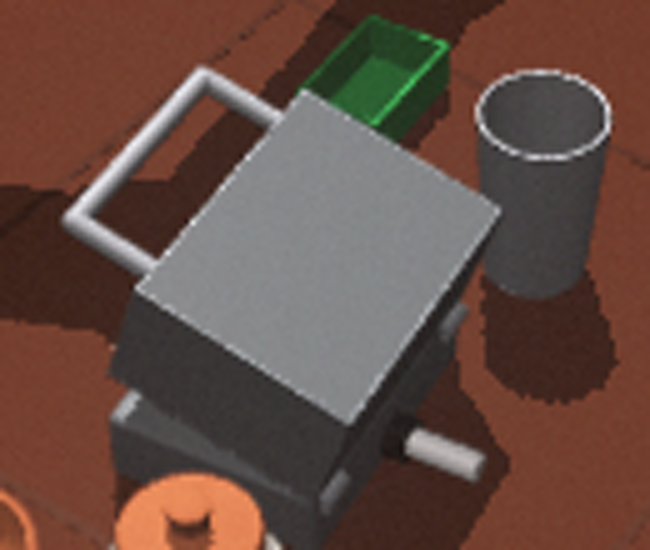

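View pics/t1.png

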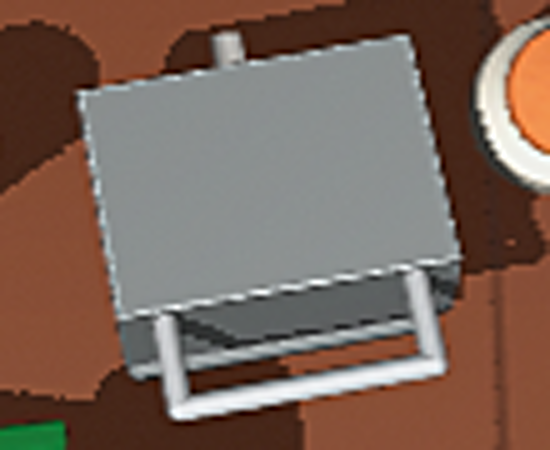

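```bash
cat > fit.py <<'E'
from h import *
from scipy.optimize import least_squares
np.set_printoptions(precision=4,suppress=True)
class G: pass
import json
cs=arm.camera('scene');ct=arm.camera('top')
P=dict(BL=[(290.6,174.4),(335.6,242.4)],BR=[(265,203.4),(388,233.6)],FL=[(310.6,178.4),(324,223.6)],FR=[(277.6,218),(392,212)],RL=[(350,202.2),(316,178.4)],RR=[(320,244.4),(382,167.2)])
for k,(a,b) in P.items(): print(k,*tri(cs,a,ct,b))
def loc(ht): return dict(BL=(-.165,.06,.062),BR=(-.165,-.06,.062),FL=(-.12,.082,ht),FR=(-.12,-.082,ht),RL=(0,.082,ht),RR=(0,-.082,ht))
def world(p,k):
    x,y,yaw,a,ht=p
    c=np.array(loc(ht)[k]); c=R.from_euler('y',a).apply(c)+[.06,0,.045]
    return R.from_euler('z',yaw).apply(c)+[x,y,0]
def f(p): return np.concatenate([np.r_[proj(cs,world(p,k))-P[k][0],proj(ct,world(p,k))-P[k][1]] for k in P])
r=least_squares(f,[.56,-.08,.1,.2,.068]);print(r.x,np.sqrt(np.mean(r.fun**2)),r.fun)
E
python3 fit.py
```

```text
BL [ 0.474  -0.0279  0.1533] 0.005381965178110121
BR [ 0.4918 -0.1488  0.1544] 0.008338727466366307
FL [ 0.5186 -0.0024  0.145 ] 0.004893681688014595
FR [ 0.542  -0.1618  0.1456] 0.00707822924440295
RL [0.6304 0.0137 0.1121] 0.004144355859640687
RR [ 0.6538 -0.1465  0.1142] 0.006276316156609148
[ 0.5625 -0.0773  0.1449  0.3005  0.0696] 1.0776329759072152 [-1.0027  0.6698 -0.1509 -1.4818 -1.2507  0.4488 -1.6499 -1.6291 -1.1664
 -1.0401 -1.2454 -0.1184 -2.4489 -0.1877 -0.2703 -0.5897 -0.4445 -0.1182
 -1.2748 -0.5872 -1.3471  1.0334 -0.8589 -0.8912]
```

```bash
cat > go.py <<'E'
# usage: go.py yaw x y z  -> shift in tool axes (cm) to TCP target, twist to align tool y with box x (yaw)
from h import *; import sys
np.set_printoptions(precision=3,suppress=True)
s=arm.sense(); T=M(s['eef_rot']); p=np.array(s['eef_pos'])
a=list(map(float,sys.argv[1:])); yaw=a[0]
v=T.T@[np.cos(yaw),np.sin(yaw),0]; tw=np.arctan2(v[2],v[1]); tw=(tw+np.pi/2)%np.pi-np.pi/2
print('t',s['time'],'pos',p,'F',s['ft_force'],'grip',s['grip_width'],'q7',s['joint_positions'][6]);print(T);print('twist',tw)
for i in range(1,len(a),3):
    t=np.array(a[i:i+3]); print(t,'shift cm',T.T@(t-p)*100); p=t
E
python3 go.py .145 .45 .35 .31 .483 -.089 .31
```

```text
t 1.4 pos [0.16  0.604 0.304] F [ 0.13  -0.499 -0.449] grip 1.002793293821454 q7 -0.2150914010701705
[[ 0.     0.256  0.967]
 [ 0.     0.967 -0.256]
 [-1.     0.     0.   ]]
twist 1.1670440480274422
[0.45 0.35 0.31] shift cm [ -0.608 -17.154  34.546]
[ 0.483 -0.089  0.31 ] shift cm [ -0.004 -41.594  14.423]
```

arm_command(
  series=[
    [[0,-2.45,4.9,0],[0,-2.45,4.9,0],[0,-2.45,4.9,0],[0,-2.45,4.9,0],[0,-2.45,4.9,0],[0,-2.45,4.9,0],[0,-2.45,4.9,0],[0,-5.2,1.8,0],[0,-5.2,1.8,0],[0,-5.2,1.8,0]],
  ],
  jaw=4.4,
)

```text
time: 2.65
eef_pos: [0.4708, 0.1811, 0.3017]
eef_rot: [0.702, 0.092, 0.701, -0.085]
ft_force: [0.8, -0.8, -0.5]
grip_width: 0.518
```

arm_command(
  series=[
    [[0,-5.2,1.8,0],[0,-5.2,1.8,0],[0,-5.2,1.8,0],[0,0,0,0.17],[0,0,0,0.17],[0,0,0,0.17],[0,0,0,0.17],[0,0,0,0.17],[0,0,0,0.17],[0,0,0,0.147]],
  ],
)

```text
time: 3.9
eef_pos: [0.4861, 0.0025, 0.3017]
eef_rot: [0.525, 0.479, 0.524, -0.47]
ft_force: [-0.3, -1.2, 0.5]
grip_width: 0.516
```

```bash
python3 go.py .145 .483 -.089 .31
```

```text
t 3.9 pos [0.486 0.003 0.302] F [-0.349 -1.234  0.456] grip 0.5162886508518235 q7 0.0774948000839388
[[ 0.009  0.995  0.1  ]
 [ 0.007  0.1   -0.995]
 [-1.     0.01  -0.006]]
twist -0.04509535283295474
[ 0.483 -0.089  0.31 ] shift cm [-0.899 -1.213  9.072]
```

Now over the bar; then check with the wrist camera before descending.

arm_command(
  series=[
    [[-0.4,-0.6,4.5,0],[-0.4,-0.6,4.5,0],[0,0,0,-0.045],[0,0,0,0]],
  ],
)

```text
time: 4.4
eef_pos: [0.4845, -0.0881, 0.3096]
eef_rot: [0.537, 0.466, 0.535, -0.456]
ft_force: [0.1, 0.2, 0.4]
grip_width: 0.511
```

```bash
python3 - <<'E'
from h import *
np.set_printoptions(precision=4,suppress=True)
c=snap('wrist','w1')
print([(x['xy'],x['confidence']) for x in arm.landmark_of('hood_bar','wrist')[:2]])
b=[np.array(R.from_euler('z',.145).apply(R.from_euler('y',.3005).apply([-.165,y,.062])+[.06,0,.045]))+[.5625,-.0773,0] for y in(-.06,0,.06)]
print(b,[proj(c,x) for x in b])
im=cv2.imread('pics/w1.png')
for x in b: cv2.circle(im,tuple(int(round(v)) for v in proj(c,x)),4,(0,0,255),1)
cv2.imwrite('pics/w1.png',im)
E
python3 go.py .145 .483 -.089 .21
```

```text
[([321.4, 209.5], 0.89)]
[array([ 0.4927, -0.1481,  0.1531]), array([ 0.4841, -0.0888,  0.1531]), array([ 0.4754, -0.0294,  0.1531])] [array([321.7324, 278.9616]), array([321.875 , 206.9574]), array([322.0595, 123.0909])]
t 4.5 pos [ 0.484 -0.088  0.31 ] F [0.826 0.135 0.148] grip 0.5130442861307403 q7 0.2887859848263324
[[ 0.011  0.989  0.15 ]
 [ 0.008  0.15  -0.989]
 [-1.     0.012 -0.006]]
twist 0.005634273884712826
[ 0.483 -0.089  0.21 ] shift cm [ 9.951 -0.281  0.138]
```

View pics/w1.png

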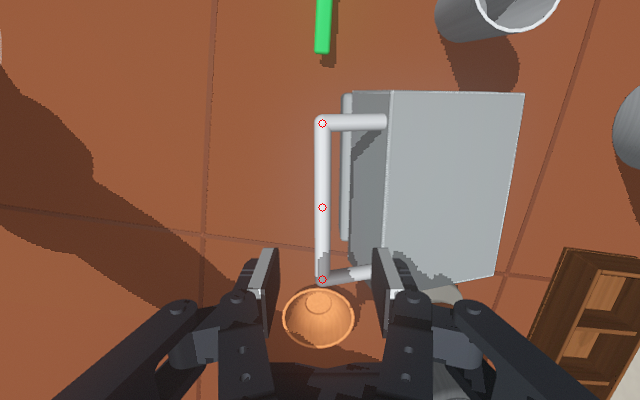

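arm_command(
  series=[
    [[3.5,0,0,0],[3.5,0,0,0],[3,0,0,0],[0.6,0,0,0],[0,0,0,0]],
  ],
)

```text
time: 5.12
eef_pos: [0.4883, -0.0812, 0.202]
eef_rot: [0.54, 0.465, 0.536, -0.452]
ft_force: [1.6, -0.4, 0.9]
grip_width: 0.518
```

arm_command(
  series=[
    [[0,0,0,0],[0,0,0,0],[0,0,0,0],[0,0,0,0],[0,0,0,0],[0,0,0,0]],
  ],
  jaw=0,
)

```text
time: 5.88
eef_pos: [0.484, -0.0817, 0.2044]
eef_rot: [0.538, 0.464, 0.538, -0.455]
ft_force: [0.2, 1.0, -4.5]
grip_width: 0.119
```

arm_command(
  series=[
    [[-1.37,1.12,0,0],[-1.22,1.29,0,0],[-1.08,1.4,0,0],[-0.94,1.5,0,0],[0,0,0,0]],
  ],
)

```text
time: 6.5
eef_pos: [0.5345, -0.0744, 0.2506]
eef_rot: [0.535, 0.462, 0.54, -0.457]
ft_force: [1.4, 0.8, -2.5]
grip_width: 0.111
```

```bash
cat > bar.py <<'E'
from h import *; import sys
np.set_printoptions(precision=3,suppress=True)
s=arm.sense(); T=M(s['eef_rot']); g=np.array(s['eef_pos'])+.054*T[:,0]
Rz=R.from_euler('z',.145).as_matrix(); l=Rz.T@(g-[.5625,-.0773,0])-[.06,0,.045]
a=np.arctan2(l[2],-l[0])-.359
print('t',s['time'],'local',l,'rad',np.hypot(l[0],l[2]),'angle',a,'F',s['ft_force'],'grip',s['grip_width'])
prev=l
for t in map(float,sys.argv[1:]):
    n=np.array([-.1763*np.cos(.359+t),0,.1763*np.sin(.359+t)]); print(t,T.T@Rz@(n-prev)*100); prev=n
E
python3 bar.py .7 .8 .9 1.0 1.1 1.2 1.3 1.4 1.5
```

```text
t 6.5 local [-0.087  0.007  0.152] rad 0.17490905300381282 angle 0.6895672585887542 F [ 1.439  0.797 -2.514] grip 0.11146234874200951
0.7 [-0.218  0.083  0.744]
0.8 [-0.783  1.579  0.009]
0.9 [-0.622  1.649  0.011]
1.0 [-0.454  1.703  0.014]
1.1 [-0.282  1.74   0.016]
1.2 [-0.107  1.759  0.017]
1.3 [0.069 1.761 0.019]
1.4 [0.245 1.745 0.021]
1.5 [0.418 1.712 0.022]
```

Tracking well; continue the arc.

arm_command(
  series=[
    [[-0.85,1.6,0,0],[-0.68,1.65,0,0],[-0.48,1.7,0,0],[-0.3,1.74,0,0],[-0.1,1.76,0,0],[0,0,0,0]],
  ],
)

```text
time: 7.25
eef_pos: [0.6074, -0.0638, 0.274]
eef_rot: [0.528, 0.457, 0.545, -0.464]
ft_force: [3.0, 0.1, -8.5]
grip_width: 0.115
```

```bash
python3 bar.py 1.2 1.3 1.4 1.5
```

```text
t 7.25 local [-0.015  0.008  0.175] rad 0.17561345157808678 angle 1.126688451461398 F [ 2.976  0.078 -8.518] grip 0.11525693207881613
1.2 [-0.17   1.276  0.759]
1.3 [0.026 1.762 0.013]
1.4 [0.202 1.751 0.015]
1.5 [0.375 1.722 0.017]
```

arm_command(
  series=[
    [[-0.1,1.4,0,0],[0.05,1.76,0,0],[0.2,1.75,0,0],[0.35,1.72,0,0],[0,0,0,0]],
  ],
)

```text
time: 7.88
eef_pos: [0.6673, -0.0551, 0.2673]
eef_rot: [0.525, 0.455, 0.547, -0.467]
ft_force: [0.6, 0.6, 0.2]
grip_width: 0.116
```

```bash
python3 bar.py 1.5; python3 - <<'E'
from h import *
np.set_printoptions(precision=4,suppress=True)
s=arm.sense();print(s['eef_pos'],M(s['eef_rot']))
cs=snap('scene','s2');ct=snap('top','t2')
for n in ['pump_tip','lamp_tip']:
    a=arm.landmark_of(n,'scene')[:2];b=arm.landmark_of(n,'top')[:2]
    print(n,a,b)
    for y in (.035,-.035):
        p=R.from_euler('z',.145).apply([-.039,y,.097])+[.5625,-.0773,0]; print(y,p,proj(cs,p),proj(ct,p))
im=np.hstack([cv2.resize(c['color'][r:r+100,k:k+100],(400,400),interpolation=cv2.INTER_CUBIC) for c,r,k in((cs,160,250),(ct,150,300))])
cv2.imwrite('pics/st2.png',im[:,:,::-1])
E
```

```text
t 7.875 local [0.045 0.008 0.168] rad 0.17430273909880983 angle 1.4734751280553684 F [0.599 0.569 0.185] grip 0.1162849659489105
1.5 [-0.093  0.495  0.757]
[ 0.6673 -0.0551  0.2673] [[-0.0351  0.9881  0.1497]
 [ 0.0085  0.15   -0.9886]
 [-0.9993 -0.0335 -0.0137]]
pump_tip [{'xy': [286.3, 219.8], 'confidence': 0.62}] []
0.035 [ 0.5189 -0.0483  0.097 ] [299.1114 202.2301] [342.2559 223.3324]
-0.035 [ 0.529  -0.1176  0.097 ] [284.9109 219.4795] [370.5567 218.3725]
lamp_tip [] []
0.035 [ 0.5189 -0.0483  0.097 ] [299.1114 202.2301] [342.2559 223.3324]
-0.035 [ 0.529  -0.1176  0.097 ] [284.9109 219.4795] [370.5567 218.3725]
```

View pics/st2.png

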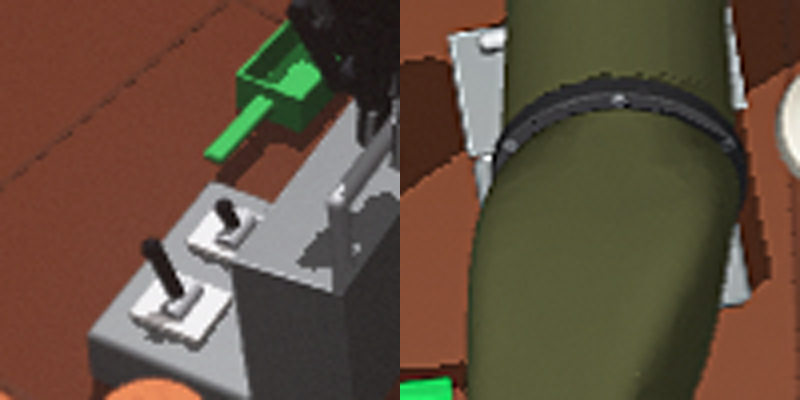

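arm_command(
  series=[
    [[0,0,0,0],[0,0,0,0],[0,0,0,0],[-2,0,0,0],[-3,0,0,0],[-3,0,0,0],[0,0,0,0]],
  ],
  jaw=4.4,
)

```text
time: 9.05
eef_pos: [0.6672, -0.0566, 0.3483]
eef_rot: [0.522, 0.453, 0.549, -0.469]
ft_force: [0.3, 0.4, -0.7]
grip_width: 0.522
```

```bash
python3 go.py .145 .4785 -.1249 .33 .4785 -.1249 .149
```

```text
t 9.05 pos [ 0.667 -0.057  0.348] F [ 0.265  0.405 -0.722] grip 0.5221432726400538 q7 0.21660708817846888
[[-0.043  0.988  0.149]
 [ 0.008  0.149 -0.989]
 [-0.999 -0.042 -0.014]]
twist 0.00429290197402743
[ 0.478 -0.125  0.33 ] shift cm [  2.6   -19.584   3.968]
[ 0.478 -0.125  0.149] shift cm [18.082  0.757  0.257]
```

arm_command(
  series=[
    [[0,-4.9,1,0],[0,-4.9,1,0],[0,-4.9,1,0],[0,-4.9,1,0],[2,0,0,0],[0,0,0,0]],
  ],
  jaw=0,
)

```text
time: 9.8
eef_pos: [0.4689, -0.1266, 0.3304]
eef_rot: [0.52, 0.451, 0.552, -0.471]
ft_force: [0.7, -0.3, 0.6]
grip_width: -0.0
```

```bash
python3 go.py .145 .4785 -.1249 .23 .4785 -.1249 .149; python3 - <<'E'
from h import *
c=snap('wrist','w3'); cs=snap('scene','s3')
for n in ('pump_tip','lamp_tip'): print(n,arm.landmark_of(n,'wrist')[:2],arm.landmark_of(n,'scene')[:2])
for y in (.035,-.035):
    p=R.from_euler('z',.145).apply([-.039,y,.097])+[.5625,-.0773,0]; print(y,proj(c,p))
E
```

```text
t 9.8 pos [ 0.469 -0.127  0.33 ] F [ 0.702 -0.313  0.573] grip -0.00041425355822504145 q7 0.36387644760386273
[[-0.053  0.987  0.149]
 [ 0.009  0.15  -0.989]
 [-0.999 -0.051 -0.017]]
twist 0.004440731466651693
[ 0.478 -0.125  0.23 ] shift cm [9.979 1.486 0.139]
[ 0.478 -0.125  0.149] shift cm [8.088 0.411 0.135]
pump_tip [{'xy': [405.6, 184.2], 'confidence': 0.65}] [{'xy': [286.8, 220.7], 'confidence': 0.4}]
lamp_tip [{'xy': [417.8, 105.8], 'confidence': 0.48}] [{'xy': [306.5, 212.3], 'confidence': 0.45}]
0.035 [407.55074154 106.52211454]
-0.035 [402.0508091  182.99637718]
```

View pics/w3.png

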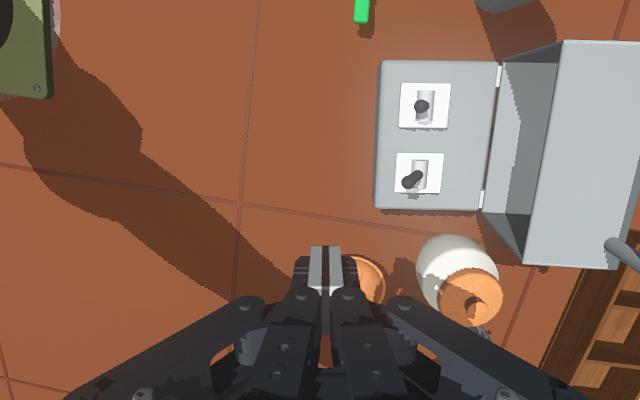

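arm_command(
  series=[
    [[4.5,0.5,0,0],[4.5,0.5,0,0],[4.5,0.5,0,0],[3,0.4,0,0],[1.5,0,0,0],[0,0,0,0]],
  ],
)

```text
time: 10.85
eef_pos: [0.489, -0.1215, 0.1477]
eef_rot: [0.526, 0.453, 0.548, -0.466]
ft_force: [-0.2, 0.5, 0.5]
grip_width: -0.005
```

```bash
cat > tip.py <<'E'
from h import *; import sys
np.set_printoptions(precision=3,suppress=True)
s=arm.sense(); T=M(s['eef_rot']); g=np.array(s['eef_pos'])+.073*T[:,0]
Rz=R.from_euler('z',.145).as_matrix(); l=Rz.T@(g-[.5625,-.0773,0])
print('t',s['time'],'tip in box frame',l,'F',s['ft_force'],'grip',s['grip_width']); print(T)
a=list(map(float,sys.argv[1:]))
for i in range(0,len(a),3): n=np.array(a[i:i+3]);print(n,T.T@Rz@(n-l)*100);l=n
E
python3 tip.py -.08 -.035 .074 -.02 -.035 .074
```

```text
t 10.85 tip in box frame [-0.082 -0.032  0.075] F [-0.207  0.482  0.511] grip -0.004881316900589181
[[-0.036  0.987  0.154]
 [ 0.007  0.154 -0.988]
 [-0.999 -0.035 -0.012]]
[-0.08  -0.035  0.074] [0.066 0.171 0.275]
[-0.02  -0.035  0.074] [-0.21   5.996  0.055]
```

arm_command(
  series=[
    [[0,0.8,0.25,0],[0,0.8,0,0],[0,0.8,0,0],[0,0.8,0,0],[0,0.8,0,0],[0,0.8,0,0],[0,0,0,0]],
  ],
)

```text
time: 11.72
eef_pos: [0.5418, -0.1165, 0.1489]
eef_rot: [0.527, 0.454, 0.547, -0.466]
ft_force: [0.4, 0.5, -1.1]
grip_width: -0.004
```

```bash
python3 tip.py -.02 -.035 .074
```

```text
t 11.725 tip in box frame [-0.028 -0.035  0.076] F [ 0.448  0.485 -1.147] grip -0.003970326505978592
[[-0.032  0.988  0.154]
 [ 0.006  0.154 -0.988]
 [-0.999 -0.031 -0.01 ]]
[-0.02  -0.035  0.074] [0.163 0.851 0.002]
```

arm_command(
  series=[
    [[0,0.5,0,0],[0,0.4,0,0],[0,0.3,0,0],[0,0,0,0]],
  ],
)

```text
time: 12.22
eef_pos: [0.553, -0.1147, 0.1478]
eef_rot: [0.526, 0.453, 0.548, -0.466]
ft_force: [0.2, -0.8, 0.9]
grip_width: -0.001
```

```bash
python3 tip.py; python3 - <<'E'
from h import *
c=snap('scene'); w=snap('wrist')
print(arm.landmark_of('pump_tip','scene')[:2],arm.landmark_of('pump_tip','wrist')[:2])
for a in (.8,.9,1.0):
    p=R.from_euler('z',.145).apply([-.015+.05*np.sin(a-.5),-.035,.053+.05*np.cos(a-.5)])+[.5625,-.0773,0]; print(a,proj(c,p),proj(w,p))
cv2.imwrite('pics/s4.png',np.vstack([cv2.resize(c['color'][170:250,250:350],(640,512),interpolation=2)])[:,:,::-1])
E
```

```text
t 12.225 tip in box frame [-0.017 -0.035  0.075] F [ 0.238 -0.818  0.856] grip -0.0010818545166346083
[[-0.035  0.988  0.153]
 [ 0.006  0.154 -0.988]
 [-0.999 -0.034 -0.011]]
[{'xy': [302.7, 227.0], 'confidence': 0.64}] [{'xy': [385.5, 289.9], 'confidence': 0.66}]
0.8 [298.51458568 223.75156659] [364.64866531 292.95225272]
0.9 [300.21394877 224.89787556] [375.56229357 290.87304941]
1.0 [301.85013375 226.14895103] [385.61787953 288.21384801]
```

View pics/s4.png

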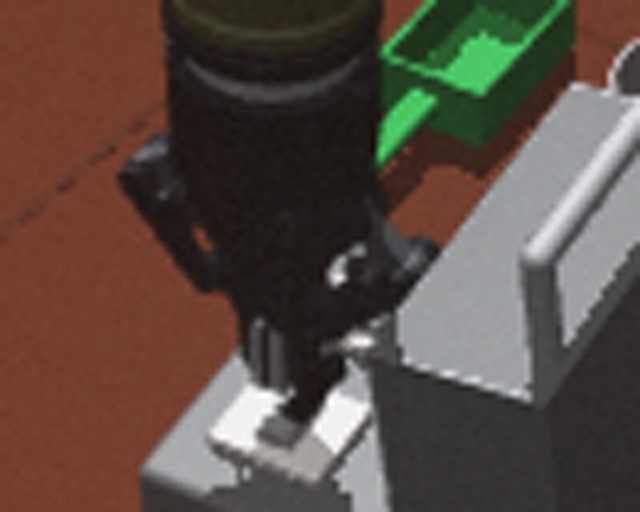

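arm_command(
  series=[
    [[0,0.4,0,0],[0,0.3,0,0],[0,0,0,0],[0,0,0,0]],
  ],
)

```text
time: 12.92
eef_pos: [0.555, -0.1145, 0.1477]
eef_rot: [0.523, 0.451, 0.55, -0.47]
ft_force: [-0.9, -0.5, 1.2]
grip_width: -0.003
```

```bash
python3 tip.py -.07 -.035 .076 -.07 -.005 .295
```

```text
t 12.925 tip in box frame [-0.016 -0.035  0.075] F [-0.887 -0.543  1.23 ] grip -0.003154173643437434
[[-0.047  0.987  0.152]
 [ 0.006  0.152 -0.988]
 [-0.999 -0.046 -0.013]]
[-0.07  -0.035  0.076] [ 0.126 -5.389 -0.026]
[-0.07  -0.005  0.295] [-21.838  -0.975  -3.278]
```

arm_command(
  series=[
    [[0,-2.5,0,0],[0,-2.5,0,0],[-5,0,-0.8,0],[-5,0,-0.8,0],[-5,0,-0.8,0],[-5,0,-0.8,0],[0,0,0,0]],
  ],
  jaw=0,
)

```text
time: 13.8
eef_pos: [0.5149, -0.0897, 0.3571]
eef_rot: [0.528, 0.455, 0.547, -0.465]
ft_force: [-0.2, 0.3, -0.9]
grip_width: 0.003
```

```bash
python3 go.py .145 .667 -.0565 .348 .667 -.0555 .267; python3 - <<'E'
from h import *
c=snap('wrist','w5'); cs=snap('scene','s5')
for n in ('pump_tip','lamp_tip','hood_bar'): print(n,arm.landmark_of(n,'wrist')[:2],arm.landmark_of(n,'scene')[:2])
for a in (.85,1.0):
    p=R.from_euler('z',.145).apply([-.015+.05*np.sin(a-.5),-.035,.053+.05*np.cos(a-.5)])+[.5625,-.0773,0]; print(a,proj(cs,p),proj(c,p))
for a in (1.4,1.47,1.54):
    p=R.from_euler('z',.145).apply([.06-.1763*np.cos(.359+a),0,.045+.1763*np.sin(.359+a)])+[.5625,-.0773,0]; print('bar',a,p,proj(cs,p),proj(c,p))
cv2.imwrite('pics/s5c.png',np.vstack([cv2.resize(c['color'][40:340,300:640],(510,450)),])[:,:,::-1])
E
```

```text
t 13.8 pos [ 0.515 -0.09   0.357] F [-0.249  0.298 -0.894] grip 0.002531525878798846 q7 0.2969106997708709
[[-0.03   0.988  0.154]
 [ 0.006  0.155 -0.988]
 [-1.    -0.028 -0.011]]
twist 0.010107997242595035
[ 0.667 -0.057  0.348] shift cm [ 0.48  15.558 -0.924]
[ 0.667 -0.056  0.267] shift cm [ 8.097  0.244 -0.013]
pump_tip [{'xy': [386.5, 202.9], 'confidence': 0.66}, {'xy': [409.7, 338.2], 'confidence': 0.16}] [{'xy': [302.5, 226.2], 'confidence': 0.45}]
lamp_tip [{'xy': [356.9, 132.3], 'confidence': 0.59}] [{'xy': [304.1, 214.0], 'confidence': 0.46}]
hood_bar [{'xy': [558.2, 211.9], 'confidence': 0.81}] [{'xy': [346.0, 189.3], 'confidence': 0.67}, {'xy': [355.9, 214.0], 'confidence': 0.49}]
0.85 [299.37100882 224.31081415] [380.78800296 203.22209537]
1.0 [301.85013375 226.14895103] [386.89200768 202.40994273]
bar 1.4 [ 0.65450899 -0.0638644   0.21818688] [340.70082316 191.44505229] [540.56205884 211.74179619]
bar 1.47 [ 0.66641512 -0.06212581  0.21545569] [345.48669299 194.04868196] [555.25571297 210.66843114]
bar 1.54 [ 0.67810307 -0.06041908  0.21188962] [350.18611299 196.90561782] [568.41032853 209.21715285]
```

View pics/s5c.png

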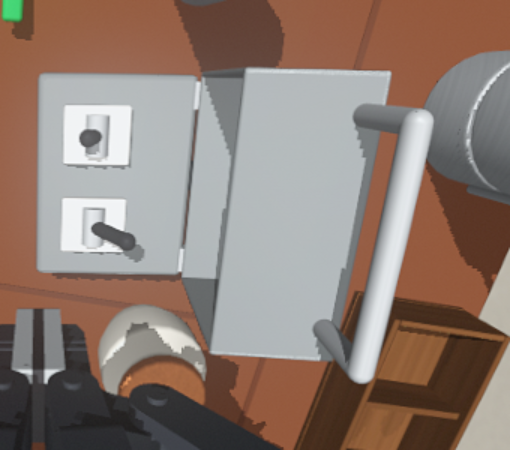

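arm_command(
  series=[
    [[0,5.2,-0.3,0],[0,5.2,-0.3,0],[0,5.2,-0.3,0],[0,0,0,0],[0,0,0,0]],
  ],
  jaw=4.4,
)

```text
time: 14.82
eef_pos: [0.665, -0.0587, 0.3393]
eef_rot: [0.52, 0.45, 0.552, -0.472]
ft_force: [-0.1, 0.2, 0.3]
grip_width: 0.515
```

```bash
python3 go.py .145 .6695 -.0565 .267
```

```text
t 14.825 pos [ 0.665 -0.059  0.339] F [-0.089  0.209  0.313] grip 0.5148084943231584 q7 0.22790598066981296
[[-0.054  0.987  0.149]
 [ 0.006  0.15  -0.989]
 [-0.999 -0.052 -0.014]]
twist 0.004580487421035784
[ 0.669 -0.057  0.267] shift cm [ 7.194  0.851 -0.045]
```

arm_command(
  series=[
    [[0,0.8,0,0],[3.5,0,0,0],[3.5,0,0,0],[0.3,0,0,0],[0,0,0,0]],
  ],
)

```text
time: 15.45
eef_pos: [0.6682, -0.0594, 0.2678]
eef_rot: [0.52, 0.452, 0.55, -0.472]
ft_force: [1.0, 1.1, 0.5]
grip_width: 0.517
```

arm_command(
  series=[
    [[0,0,0,0],[0,0,0,0],[0,0,0,0],[0,0,0,0],[0,0,0,0],[0,0,0,0]],
  ],
  jaw=0,
)

```text
time: 16.2
eef_pos: [0.6695, -0.0596, 0.2707]
eef_rot: [0.522, 0.453, 0.549, -0.471]
ft_force: [1.1, 0.2, -2.5]
grip_width: 0.111
```

```bash
python3 bar.py 1.4 1.3 1.2 1.1 1.0 .9 .8 .7
```

```text
t 16.2 local [0.046 0.003 0.172] rad 0.17779319915425607 angle 1.4736742763351598 F [ 1.11   0.175 -2.506] grip 0.11108176771254255
1.4 [-0.09  -1.31   0.264]
1.3 [-0.164 -1.755 -0.005]
1.2 [ 0.012 -1.762 -0.002]
1.1 [ 0.187 -1.752 -0.   ]
1.0 [ 0.361 -1.725  0.002]
0.9 [ 0.532 -1.68   0.004]
0.8 [ 0.697 -1.619  0.006]
0.7 [ 0.855 -1.541  0.008]
```

Held (opening ≈ bar). Lower along the arc at under 0.8 rad/s.

arm_command(
  series=[
    [[-0.2,-1.3,0,0],[-0.15,-1.75,0,0],[0,-1.76,0,0],[0.2,-1.75,0,0],[0.36,-1.72,0,0],[0.53,-1.68,0,0],[0,0,0,0]],
  ],
)

```text
time: 17.08
eef_pos: [0.5835, -0.0721, 0.2732]
eef_rot: [0.533, 0.463, 0.538, -0.461]
ft_force: [2.0, -0.9, -9.2]
grip_width: 0.112
```

```bash
python3 bar.py .8 .7 .6 .5 .4 .3 .2 .1 0
```

```text
t 17.075 local [-0.039  0.003  0.174] rad 0.1783934247251833 angle 0.9937296897221373 F [ 1.961 -0.872 -9.224] grip 0.11183769723156933
0.8 [ 1.267 -3.195  0.254]
0.7 [ 0.789 -1.576  0.001]
0.6 [ 0.942 -1.489  0.002]
0.5 [ 1.086 -1.388  0.004]
0.4 [ 1.219 -1.272  0.005]
0.3 [ 1.34  -1.144  0.006]
0.2 [ 1.448 -1.005  0.008]
0.1 [ 1.541 -0.855  0.009]
0.0 [ 1.619 -0.697  0.01 ]
```

arm_command(
  series=[
    [[0.6,-1.65,0,0],[0.72,-1.58,0,0],[0.8,-1.57,0,0],[0.95,-1.49,0,0],[1.09,-1.39,0,0],[0,0,0,0]],
  ],
)

```text
time: 17.82
eef_pos: [0.517, -0.0817, 0.2401]
eef_rot: [0.539, 0.468, 0.532, -0.454]
ft_force: [0.6, 1.0, -1.2]
grip_width: 0.113
```

```bash
python3 bar.py .4 .3 .2 .1 0
```

```text
t 17.825 local [-0.104  0.003  0.141] rad 0.17562654336762776 angle 0.5745503288889792 F [ 0.616  0.963 -1.191] grip 0.11344567025071159
0.4 [ 1.931 -2.385  0.251]
0.3 [ 1.313 -1.176  0.002]
0.2 [ 1.423 -1.039  0.004]
0.1 [ 1.52  -0.892  0.005]
0.0 [ 1.601 -0.736  0.006]
```

arm_command(
  series=[
    [[0.95,-1.25,0,0],[1.05,-1.2,0,0],[1.3,-1.18,0,0],[1.42,-1.04,0,0],[1.5,-0.9,0,0],[0,0,0,0]],
  ],
)

```text
time: 18.58
eef_pos: [0.4676, -0.089, 0.1795]
eef_rot: [0.54, 0.469, 0.532, -0.453]
ft_force: [-1.2, -0.2, 0.5]
grip_width: 0.115
```

```bash
python3 bar.py .1 0 -.03
```

```text
t 18.575 local [-0.154  0.002  0.081] rad 0.17397110747499658 angle 0.12225256444884841 F [-1.161 -0.155  0.477] grip 0.11468825436794093
0.1 [ 0.231 -0.391  0.249]
0.0 [ 1.598 -0.742  0.006]
-0.03 [ 0.493 -0.191  0.002]
```

arm_command(
  series=[
    [[0.8,-0.4,0,0],[0.8,-0.4,0,0],[0.5,-0.2,0,0],[0.3,0,0,0],[0,0,0,0]],
  ],
)

```text
time: 19.2
eef_pos: [0.4583, -0.0904, 0.1574]
eef_rot: [0.54, 0.469, 0.532, -0.453]
ft_force: [-1.1, 1.1, 1.5]
grip_width: 0.117
```

```bash
python3 bar.py 0 -.03
```

```text
t 19.2 local [-0.164  0.002  0.058] rad 0.17378675053891973 angle -0.016195380768661838 F [-1.084  1.104  1.514] grip 0.11657168195875288
0.0 [-0.357 -0.131  0.241]
-0.03 [ 0.493 -0.19   0.002]
```

arm_command(
  series=[
    [[0.5,0,0,0],[0.5,0,0,0],[0,0,0,0]],
  ],
)

```text
time: 19.58
eef_pos: [0.4582, -0.0903, 0.1581]
eef_rot: [0.542, 0.471, 0.53, -0.452]
ft_force: [0.7, 1.5, -5.2]
grip_width: 0.114
```

```bash
python3 bar.py
```

```text
t 19.575 local [-0.163  0.002  0.059] rad 0.17380722410554983 angle -0.011687038562861518 F [ 0.674  1.461 -5.184] grip 0.11359492615805492
```

arm_command(
  series=[
    [[0,0,0,0],[0,0,0,0],[0,0,0,0],[0,0,0,0],[-3,0,0,0],[-4,0,0,0],[-5,0,0,0],[-4,0,0,0],[0,0,0,0]],
  ],
  jaw=4.4,
)

```text
time: 20.7
eef_pos: [0.4556, -0.0919, 0.32]
eef_rot: [0.542, 0.471, 0.53, -0.452]
ft_force: [0.8, 0.2, 0.4]
grip_width: 0.518
```

```bash
python3 - <<'E'
from h import *
np.set_printoptions(precision=4,suppress=True)
c=snap('wrist'); cs=snap('scene'); ct=snap('top')
print(arm.landmark_of('hood_bar','wrist')[:1],arm.landmark_of('hood_bar','scene')[:1])
im=c['color'].copy();
f=lambda a,y:R.from_euler('z',.145).apply([.06-.1763*np.cos(.359+a),y,.045+.1763*np.sin(.359+a)])+[.5625,-.0773,0]
for a in (0,.06,.12): print(a,proj(c,f(a,0)),proj(cs,f(a,0)))
for n in ['tumbler','jar','scoop','clay_bowl','tin']:
    a=arm.landmark_of(n,'scene')[:1];b=arm.landmark_of(n,'top')[:1]
    print(n,tri(cs,a[0]['xy'],ct,b[0]['xy']) if a and b else '')
s=cv2.resize(cs['color'][160:280,240:370],(520,480),interpolation=2)
cv2.imwrite('pics/s6.png',s[:,:,::-1])
E
```

```text
[{'xy': [321.8, 188.5], 'confidence': 0.6}] [{'xy': [267.7, 197.0], 'confidence': 0.6}]
0 [320.6851 185.9799] [269.5889 199.3364]
0.06 [325.5494 189.0507] [270.6489 197.014 ]
0.12 [331.4133 192.2326] [271.9261 194.8098]
tumbler (array([0.6019, 0.0817, 0.0133]), np.float64(0.006722682396293043))
jar (array([ 0.6275, -0.225 , -0.0057]), np.float64(0.006400977251601473))
scoop (array([ 0.4585,  0.1103, -0.001 ]), np.float64(0.003334672198111394))
clay_bowl (array([ 0.6109, -0.1693,  0.2314]), np.float64(0.2538313756389607))
tin (array([ 0.6838, -0.3498,  0.001 ]), np.float64(0.0002055912900795717))
```

View pics/s6.png

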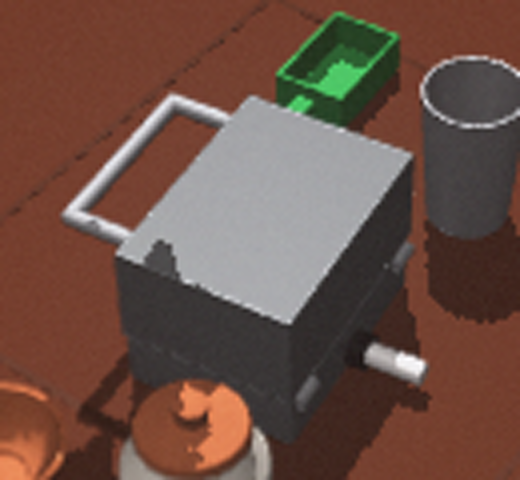

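arm_command(
  series=[
    [[0,0.4,0,0],[4,0,0,0],[4,0,0,0],[3,0,0,0],[1,0,0,0],[0.8,0,0,0],[0.6,0,0,0],[0.6,0,0,0]],
  ],
  jaw=0,
)

```text
time: 22.45
eef_pos: [0.4693, -0.0898, 0.1779]
eef_rot: [0.545, 0.472, 0.527, -0.449]
ft_force: [-4.9, 2.0, 44.5]
grip_width: -0.002
```

```bash
python3 tip.py
```

```text
t 22.45 tip in box frame [-0.091  0.001  0.105] F [-4.927  1.953 44.527] grip -0.0022277346659624465
[[ 0.041  0.988  0.15 ]
 [ 0.008  0.15  -0.989]
 [-0.999  0.041 -0.002]]
```

arm_command(
  series=[
    [[-1,0,0,0],[-3,0,0,0],[-5,0,0,0],[-5,0,0,0],[0,0,0,0],[0,0,0,0]],
  ],
)

```text
time: 23.2
eef_pos: [0.4633, -0.0912, 0.3246]
eef_rot: [0.546, 0.473, 0.526, -0.449]
ft_force: [0.3, -0.1, -0.6]
grip_width: 0.006
```

```bash
python3 - <<'E'
from h import *
np.set_printoptions(precision=3,suppress=True)
s=arm.sense();print(s['eef_pos'],s['ft_force'],s['time'])
cs=snap('scene'); ct=snap('top')
print(arm.landmark_of('hood_bar','scene')[:1])
for n in ['clay_bowl','tumbler','jar','scoop']:
    print(n,[np.round(atz(cs,x['xy'],0),3) for x in arm.landmark_of(n,'scene')[:2]],[np.round(atz(ct,x['xy'],0),3) for x in arm.landmark_of(n,'top')[:2]])
s=cv2.resize(cs['color'][160:310,220:370],(600,600),interpolation=2)
cv2.imwrite('pics/s7.png',s[:,:,::-1])
E
```

```text
[ 0.463 -0.091  0.325] [ 0.332 -0.107 -0.574] 23.2
[{'xy': [268.9, 200.1], 'confidence': 0.62}]
clay_bowl [array([ 0.5  , -0.281, -0.   ])] [array([ 0.509, -0.272,  0.   ])]
tumbler [array([0.609, 0.091, 0.   ])] [array([0.604, 0.09 , 0.   ])]
jar [array([ 0.624, -0.23 ,  0.   ]), array([0.452, 0.132, 0.   ])] [array([ 0.63, -0.23,  0.  ]), array([ 0.463, -0.101,  0.   ])]
scoop [array([0.466, 0.116, 0.   ])] [array([0.46, 0.11, 0.  ]), array([ 0.623, -0.068,  0.   ])]
```

View pics/s7.png

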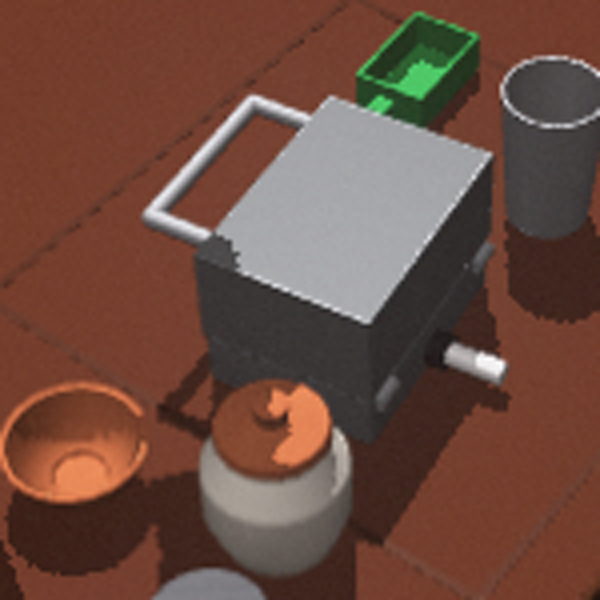

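The picture shows the hood shut and flush, the bystanders where they were, and the arm clear of everything.

```bash
python3 -c "
from cell import arm
print(arm.job_done())"
```

```text
the job is handed in; nothing more can be done
None
```

I handed the job in at about 23 s of the 59 s allowed. No verdict was reported, so what follows rests on my own measurements.

- **Hood up:** I gripped the bar, which was 0.30 rad ajar, and raised the hood to about 1.47 rad.
- **Toggle:** I pushed the long toggle (box −y side) over with shut fingers. The wrist view put it at about 1.0 rad, and a further 7 mm of commanded push moved the fingers only about 1–2 mm, so it was at its stop. The short toggle looked unmoved in that view.
- **Hood down:** I lowered it at under 1 rad/s until it stopped, at a measured angle of about 0. I then pressed once on the bar with shut fingers to be sure.

**Last checks:**
- The final scene picture shows the hood flush with the base. With the hood shut I could not see the toggles again.
- The tumbler, jar, scoop and bowl were within about 1 cm of their first positions. The tin showed the same in the check just before the final press.
- The arm was clear of everything and the wrist force was near zero.

**Two things did not go as planned:**
- The final press reached 44.5 N at the wrist. It was through the fingertips, not the arm or gripper body, but higher than I intended. The fingertips also ended on the hood side of the bar rather than squarely on top.
- One bowl position came out wrong (0.25 m mismatch between cameras) because of a bad network detection. The repeat reading agreed with the start position.

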